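Shut down the screw feeder and nest its cups

ROBOT

A 6-joint arm with a two-finger parallel gripper is mounted at the origin on the work surface. World frame = base frame: x ahead of the robot, y to its left, z up, the work surface at z = 0. Lengths are in m, angles in degrees, forces in N, time in s.
With the tool pointing down it reaches from about 0.4 to 0.825 m from the base axis. Payload 7 kg.
Tool frame: the origin (TCP) lies on the centre line of the jaws, within the pads' length; the fingertips stand 19 mm ahead of it and the grasp point (between the pads) is the TCP (r.tips_ahead is the distance from the TCP to the fingertips, in m); z points along the fingers, y is the line along which they close (so a half turn about z gives the same grasp; the last joint's range is limited). The gripper opens to 88 mm and grips with 3 to 60 N. Pads are 19 mm wide; open, the fingers measure 130 mm over their backs; the gripper's body (78 mm by 193 mm) begins 47 mm behind the grasp point.
Start: joints at [-60.842, 20.546, 0.682, 0, -70.136, -16.507], TCP at [0.148, -0.659, 0.246] pointing down, gripper open.
Joint ranges: [-176.03, 176.03], [-82.01, 121.73], [-58.28, 71.71], [-173.87, 95.51], [-174.79, -0.11], [-173.66, 173.66]. Speed limits (degrees/s): [136.94, 136.94, 172.46, 180, 180, 180].

INTERFACE

Orientations are given as [roll, pitch, yaw] about the fixed x, y, z axes, in that order (R = Rz(yaw) Ry(pitch) Rx(roll)).
In Python, from plant import r, viewer, close_job gives the robot as it stands. The module is installed in compiled form; this text tells all that it offers.
- The arm moves only by the tool arm_command, never from a script. Its arguments are lists of equal length, an entry for each row: "travel": the shift along the world's x, y, z scaled (see below), a list of three; "delta_rot": the turn, a rotation vector about the world's x, y, z scaled (see below), a list of three. In form: {"travel": [[dx, dy, dz], ...], "delta_rot": [[rx, ry, rz], ...]}. A call has 1 to 20 rows; each row is the pose to reach, as a shift and turn from the pose commanded when the call began; what a row does not reach only later rows make up. The controller multiplies each number of a shift by 0.5 m and each number of a turn by 90 degrees. A row lasts 1/8 s, in which the tool goes at most 62.5 mm and 10.7 degrees, less where a joint would pass 70% of its speed; a pose out of reach is approached as far as the arm can. A call with a number of a shift or a turn outside -1 to 1 is refused whole. A call with a gripper value outside its range is refused whole. "grip" is the opening, from 0 (shut) to 1 (fully open), set as the call begins (left out, the last holds). The fingers move at their own pace and stop on an object; "newtons" is the grip in N (left out, the last holds). Time passes only in rows, so rows that repeat a pose let the fingers close. It gives the time, the measured TCP pose, the force, the opening and the grip force at its end, in the units of the state.
- r.get_state(): the state, without advancing time (a new reading comes with each control period).
- viewer.capture(name): name is "scene" or "top" or "wrist"; returns a dict with "img" (400x640x3 uint8, red, green, blue), "camera_matrix" (3x3 intrinsics, pixels), "distortion" ([k1, k2, p1, p2, k3] as OpenCV has them; the pictures are not rectified), "R" (3x3) and "t" (3): a world point X has camera coordinates R X + t; the wrist camera has in their place "mount" (4x4, takes a point from camera to tool coordinates, whose origin is the TCP and whose axes are the flange's). Camera axes: x right, y down, z forward; pixel columns grow to the right and rows downward; lengths in m; the calibration is good to about 2 mm. A picture is of the moment at which its call begins: read the wrist's pose just before it. There is no depth.
- close_job(): hands the job in; it is judged then, once.
The state is a dict: "time_s": time; "joints": joint angles; "qd": joint speeds; "joint_torque": joint torques, N m; "tcp_pos": TCP position; "eef_rot": TCP orientation; "contact_force": force on the tool from outside, world axes, zero at the start; "moment": the same for the moment, N m; "gripper_width": finger opening in m; "gripper_force": force on a finger pad.
Only numpy, scipy, OpenCV 4.12 (cv2) and the standard library are available. Lean on these libraries where they do the work, as an engineer would, in place of code of your own. Each camera call takes 0.05 s, during which the arm holds its last target. There are 200 camera calls.

TASK

Shut the screw feeder down for the end of the shift: first turn its feed dial fully anticlockwise (seen from above) to the off stop, then nest its three empty metal screw cups in size order, the small one in the medium one in the large one, each sitting flat on the floor of the next, with the large cup standing upright on the bench. Leave the other things on the bench where they are.

Things in the scene. Friction and masses are not known exactly. Their poses are not given: they have to be found in the camera images.
- cup_large: largest of three plain round straight-walled cups of bare metal, open at the top, standing apart: outside diameter 92 mm, inside diameter 84 mm, height 54 mm with a thick base: inner floor 26 mm above its underside. Loose, about 0.55 kg. Origin at the centre of the underside, z up. It is too wide to be gripped across; it can stay where it stands.
- cup_medium: medium cup, same make: outside diameter 66 mm, inside diameter 58 mm, height 56 mm, inner floor 28 mm above its underside. Loose, about 0.31 kg. Origin at the centre of the underside, z up. Nested, it stands 28 mm proud of the large cup's rim, so it can be gripped across its top 20 mm and lowered all the way in.
- cup_small: small cup, same make: outside diameter 44 mm, inside diameter 36 mm, height 56 mm, inner floor 28 mm above its underside. Loose, about 0.15 kg. Origin at the centre of the underside, z up. Nested in the medium cup it stands 28 mm proud of that cup's rim; 7 mm clearance all round.
- feeder: the screw feeder: a teal box 240 x 170 mm, 50 mm high, fixed at the left or right of the cups. On top: the feed dial, 70 mm from the origin along -x (robot side), and a steel bowl, 100 mm diameter, 60 mm from the origin along +x, rim 123 mm above the bench. Origin at the centre of the underside; x points away from the robot, along the 240 mm side.
- feed_dial_grip (a point): the point to grip on the feed dial, on its upright turning axis, 87 mm above the bench. The dial is a black disc of 44 mm diameter with an upright bar across it, 42 mm long, 14 mm wide, its top 7 mm above this point and its foot 23 mm below it. The bar lies along this point's x axis, which turns with the dial; its white mark is on the -x half. z is up.
- feed_dial (a joint): angle of the feed dial in rad: 0 is off, at the hard anticlockwise end stop, where the bar is parallel to the feeder's x axis with the white mark towards the thick tick; it grows clockwise seen from above to a stop at 2.6. It starts between 0.8 and 1.4, turns lightly (about 0.04 N m) and stays where it is left.
- socket_rack: bystander: a black box 240 x 170 mm, 45 mm high, with upright steel sockets on top to 73 mm height; fixed to the bench on the side where the feeder is not. Origin at the centre of the underside; x along the 240 mm side.
- wrench: bystander: a steel spanner, 140 mm long, 8 mm high, lying along its x beyond the cups. Origin mid-length, at the underside.
- screwdriver: bystander: a screwdriver with a black handle, 200 mm long, 26 mm high, lying along its x at the far side. Origin mid-length, at the underside.
- jar: bystander: a closed jar, 50 mm diameter, 70 mm high. Origin at the centre of the underside.
- bit_box: bystander: a grey plastic box, 42 x 50 x 22 mm high, near the farther cup place. Origin at the centre of the underside.
- plug: bystander: a black moulded stepped disc, 48 mm diameter, 24 mm high, between the two cups nearest the robot. Origin at the centre of the underside.
Not all that is in view belongs to the job. What is shaped like the cup_medium but green or red is not meant.

How it is judged (in metres and radians):
On the way, in this order (a step that is already met when the one before it is completed fails the run):
1. the feed dial is at its off stop while no cup has yet been nested in another (value of joint feed_dial below 0.1 rad and horizontal distance between cup_medium and cup_large above 0.06 m and horizontal distance between cup_small and cup_medium above 0.05 m and horizontal distance between cup_small and cup_large above 0.05 m), for 0.2 s.
2. the three cups are nested in size order, upright, the large one on the bench (horizontal distance between cup_medium and cup_large below 0.012 m and z of cup_medium in the frame of cup_large between 0.022 and 0.03 m and horizontal distance between cup_small and cup_medium below 0.012 m and z of cup_small in the frame of cup_medium between 0.024 and 0.032 m and angle between each of cup_large, cup_medium, cup_small's own z axis and vertical below 0.1 rad and height (world z) of cup_large between -0.005 and 0.005 m), for 0.2 s.
At the end, for the whole second after the job is handed in: Dial within 0.1 rad of its off stop; medium cup in the large, small in the medium, each underside within 4 mm of the floor below it and centred to 12 mm; all upright within 0.1 rad and at rest, the large one on the bench within 5 mm (all of step 2 and value of joint feed_dial below 0.1 rad and linear speed of each of cup_large, cup_medium, cup_small below 0.02 m/s); the robot touches nothing.
It fails at once if a bystander is pushed more than 40 mm from its place (distance of any of wrench, screwdriver, jar, bit_box, plug from where it was at the start of the episode above 0.04 m).
It also fails if it takes over 72 s, if anything falls off the work surface, if the arm or the gripper's body presses on something with over 40 N, if the wrist force passes 120 N, or if a joint passes its speed limit or range.

## Working session

There is one attempt and no reset: what is moved stays moved. The work goes in short steps, Python scripts to look and compute and a tool call to move; the robot and the scene stay as the last step left them, time stands still between calls to the robot, and variables do not carry over. Pictures are saved under pics/ and viewed, at most 13 in all, crops included, and the job is handed in when it is done.

Besides the shell and the picture viewer there is one more tool, called after "Emit:" as name(argument=value, ...), one argument or row to a line, values as JSON. arm_command: Moves the arm, as the interface text tells. Shifts and turns lie within -1 to 1; 1 stands for 0.5 m of shift or 90 degrees of turn. Its arguments: {"type":"object","properties":{"travel":{"type":"array"},"delta_rot":{"type":"array"},"grip":{"type":"number"},"newtons":{"type":"number"}},"required":["travel","delta_rot"]}

```bash
mkdir -p pics; cat > h.py <<'E'
import numpy as np, cv2, json
from plant import r, viewer, close_job
def cap(name,fn=None):
    c=viewer.capture(name)
    if fn: cv2.imwrite('pics/'+fn,cv2.cvtColor(c['img'],cv2.COLOR_RGB2BGR))
    return c
def ray2plane(c,px,z):
    p=cv2.undistortPoints(np.array([[px]],float),np.array(c['camera_matrix'],float),np.array(c['distortion'],float))[0,0]
    R=np.array(c['R']);t=np.array(c['t']).ravel()
    o=-R.T@t; d=R.T@np.array([p[0],p[1],1.])
    return o+d*(z-o[2])/d[2]
def proj(c,X):
    R=np.array(c['R']);t=np.array(c['t'],float).ravel()
    return cv2.projectPoints(np.array(X,float).reshape(-1,1,3),cv2.Rodrigues(R)[0],t,np.array(c['camera_matrix'],float),np.array(c['distortion'],float))[0].reshape(-1,2)
E
python3 - <<'E'
from h import *
import pickle
c=cap('top','top0.png'); pickle.dump(c,open('top0.pkl','wb'))
d=cap('scene','scene0.png'); pickle.dump(d,open('scene0.pkl','wb'))
print(c['R'],c['t'],c['camera_matrix'],c['distortion']); print(r.get_state())
E
```

```text
[[ 2.15080401e-02 -9.99757247e-01  4.78031030e-03]
 [-9.80825875e-01 -2.20266360e-02 -1.93637366e-01]
 [ 1.93695654e-01 -5.23891814e-04 -9.81061527e-01]] [-0.0192291   0.56085429  0.81978959] [[370.81421478   0.         320.94419466]
 [  0.         370.81421478 200.12325756]
 [  0.           0.           1.        ]] [-0.03954508  0.          0.          0.          0.        ]
{'time_s': 0.1, 'joints': array([-6.08420461e+01,  2.05859174e+01,  6.39966232e-01, -1.87678374e-02,
       -7.01357884e+01, -1.65077750e+01]), 'qd': array([-0.05062111, -0.08625463,  0.13770129,  0.0814992 , -0.1111271 ,
       -0.04410621]), 'joint_torque': array([-1.41300388e-03, -5.84161699e+01,  2.93752366e+01,  7.01535612e+00,
        1.02487591e-02, -6.43616454e-05]), 'tcp_pos': array([ 0.14772828, -0.65822054,  0.24473624]), 'eef_rot': array([ 1.79916616e+02, -6.31133650e-03, -1.67356206e+02]), 'contact_force': array([-0.16239675, -0.11620578, -0.1887012 ]), 'moment': array([ 0.0482863 ,  0.05078951, -0.01690546]), 'gripper_force': 0.0, 'gripper_width': 0.0879956120714782}
```

View pics/top0.png

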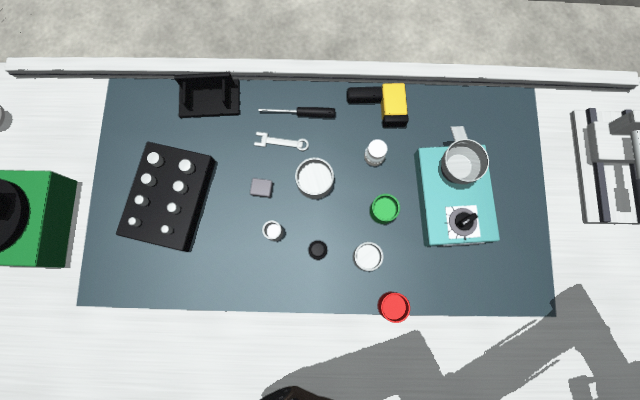

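View pics/scene0.png

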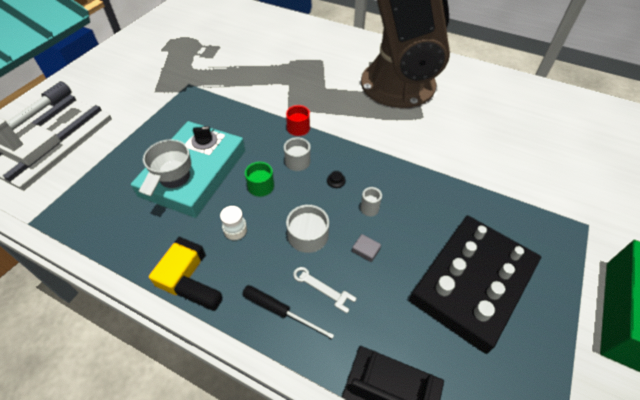

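The top view shows three bare-metal cups: large (314,178), medium (368,257) and small (273,231). The green cup (385,209) and red cup (394,307) are the medium's lookalikes and aren't meant. The feeder is on the right, with its dial at (464,221). Next I'll measure, with overlays on an enlarged crop.

```bash
cat > fit.py <<'E'
from h import *
import pickle
from scipy.optimize import minimize
H={'L':(.054,.046,.042),'M':(.056,.033,.029),'S':(.056,.022,.018)}
a=np.linspace(0,2*np.pi,120,endpoint=False)
def ring(x,y,z,rad): return np.c_[x+rad*np.cos(a),y+rad*np.sin(a),0*a+z]
def fit(c,p0,k,z0=0):
    h,ro,ri=H[k]
    g=cv2.GaussianBlur(c['img'],(0,0),0.7).astype(np.float32).sum(2)
    def samp(P):
        p=proj(c,P).astype(np.float32); return cv2.remap(g,p[None,:,0],p[None,:,1],cv2.INTER_LINEAR).ravel()
    # bright rim vs. both sides
    f=lambda q:-np.median(samp(ring(q[0],q[1],h+z0,(ro+ri)/2)))*2-np.mean(samp(ring(q[0],q[1],h+z0,(ro+ri)/2)))+np.mean(samp(ring(q[0],q[1],h+z0,ro+.004)))+np.mean(samp(ring(q[0],q[1],h+z0,ri-.004)))
    q0=ray2plane(c,p0,h+z0)[:2]
    G=[q0+[i*.001,j*.001] for i in range(-12,13) for j in range(-12,13)]
    q=min(G,key=f)
    return minimize(f,q,method='Nelder-Mead',options=dict(initial_simplex=[q,q+[.001,0],q+[0,.001]])).x
E
python3 - <<'E'
from fit import *
c=pickle.load(open('top0.pkl','rb')); d=pickle.load(open('scene0.pkl','rb'))
S=3
def ov(c,x0,y0,w,h,rings,S=3):
    im=cv2.resize(c['img'][y0:y0+h,x0:x0+w],None,fx=S,fy=S,interpolation=cv2.INTER_CUBIC)[:,:,::-1].copy()
    for P in rings:
        p=(proj(c,P)-[x0,y0]+.5)*S-.5
        cv2.polylines(im,[np.round(p*8).astype(np.int32)],True,(255,0,255),1,shift=3)
    return im
rt=[];rs=[]
for k,p,ps in [('L',(314,176),(308,220)),('M',(368,255),(297,146)),('S',(273,229),(371,193))]:
    q=fit(c,p,k); qs=fit(d,ps,k); print(k,q.round(4),qs.round(4))
    rt.append(ring(*q,H[k][0],H[k][1])); rt.append(ring(*q,H[k][0],H[k][2]))
A=ov(c,240,150,170,150,rt,3)
B=ov(c,425,145,80,100,[],4.5)
cv2.imwrite('pics/c1.png',A)
D=cv2.resize(d['img'][110:225,125:255],None,fx=3.4,fy=3.91,interpolation=cv2.INTER_CUBIC)[:,:,::-1]
out=np.hstack([B[:450,:360],cv2.resize(D,(440,450))]); cv2.imwrite('pics/c2.png',out)
for n,p in [('dialtop',(464,221)),]: print(ray2plane(c,p,.064))
E
```

```text
L [0.6215 0.0112] [0.6188 0.0113]
M [ 0.4343 -0.1196] [ 0.4305 -0.1192]
S [0.4894 0.1077] [0.4871 0.1075]
[ 0.51731858 -0.3406725   0.064     ]
```

View pics/c1.png

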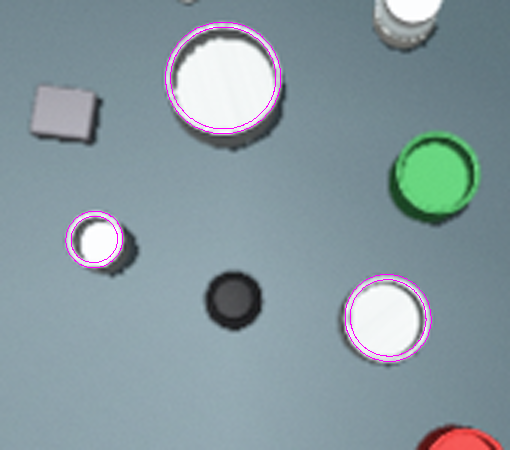

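View pics/c2.png

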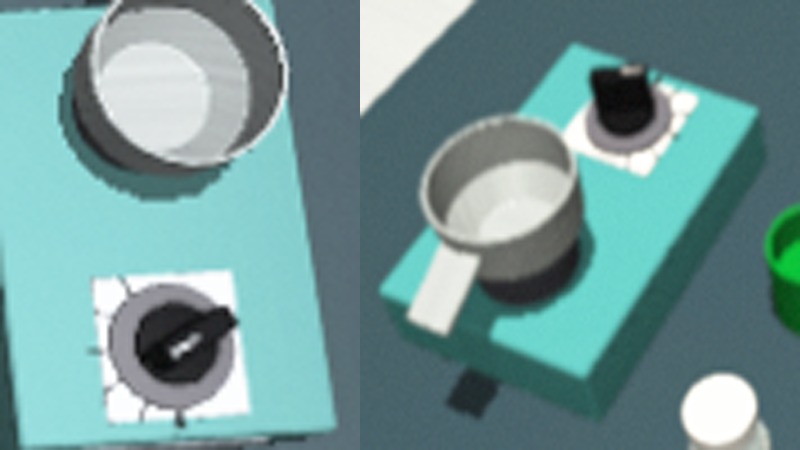

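The crop confirms the cups: magenta rings sit on the three bare-metal rims. The dial's mark is lower-left of its axis, at crop (185,347), and the thick tick is at the bottom (180,420). So the dial is about 60° clockwise of off. Next I'll get the feeder yaw and bar direction.

```bash
python3 - <<'E'
from fit import *
c=pickle.load(open('top0.pkl','rb'))
f=lambda u,v,z:ray2plane(c,(u/4.5+425-.4,v/4.5+145-.4),z)[:2]
a,b=f(22,445,.05),f(335,428,.05); e=a-b
print('feeder yaw from near edge',np.degrees(np.arctan2(e[1],e[0]))-90, 'len',np.linalg.norm(e))
m,p=f(159,356,.094),f(235,318,.094)
print('bar',m,p,np.degrees(np.arctan2(*(p-m)[::-1])),np.linalg.norm(p-m),(m+p)/2)
print('ring centre',f(172,346,.051),'disc',f(178,343,.06))
yaw=np.arctan2(e[1],e[0])-np.pi/2
print('from near edge: dial', (a+b)/2+.05*np.array([np.cos(yaw),np.sin(yaw)]))
s=r.get_state();print(s['tcp_pos'],s['eef_rot'])
E
```

```text
feeder yaw from near edge 4.105991863781355 len 0.16592659863251594
bar [ 0.50655955 -0.31931089] [ 0.52652283 -0.35885285] -63.21247632496795 0.04429557702850284 [ 0.51654119 -0.33908187]
ring centre [ 0.51801873 -0.34291125] disc [ 0.51833745 -0.34263768]
from near edge: dial [ 0.52058849 -0.34123183]
[ 0.14772828 -0.65822054  0.24473624] [ 1.79916616e+02 -6.31133650e-03 -1.67356206e+02]
```

Emit:
arm_command(
  travel=[
    [0.738, 0.635, -0.05],
    [0.738, 0.635, -0.05],
    [0.738, 0.635, -0.05],
    [0.738, 0.635, -0.05],
    [0.738, 0.635, -0.05],
    [0.738, 0.635, -0.05],
    [0.738, 0.635, -0.05],
    [0.738, 0.635, -0.05],
    [0.738, 0.635, -0.05],
    [0.738, 0.635, -0.05],
    [0.738, 0.635, -0.05],
    [0.738, 0.635, -0.05],
  ],
  delta_rot=[
    [0, 0, -0.844],
    [0, 0, -0.844],
    [0, 0, -0.844],
    [0, 0, -0.844],
    [0, 0, -0.844],
    [0, 0, -0.844],
    [0, 0, -0.844],
    [0, 0, -0.844],
    [0, 0, -0.844],
    [0, 0, -0.844],
    [0, 0, -0.844],
    [0, 0, -0.844],
  ],
  grip=0.6,
  newtons=20,
)

```text
time_s: 1.6
tcp_pos: [0.5158, -0.3421, 0.2208]
eef_rot: [180.0, 0.0, 116.6]
contact_force: [0.5, 0.6, -0.3]
gripper_width: 0.0525
gripper_force: 0.0
```

```bash
cat >> h.py <<'E'
from scipy.spatial.transform import Rotation as Ro
def wcap(fn=None):
    s=r.get_state(); c=dict(cap('wrist',fn)); M=np.array(c['mount'])
    T=np.eye(4);T[:3,:3]=Ro.from_euler('xyz',s['eef_rot'],degrees=True).as_matrix();T[:3,3]=s['tcp_pos']
    W=T@M; c['R']=W[:3,:3].T; c['t']=-W[:3,:3].T@W[:3,3]; return s,c
E
python3 - <<'E'
from h import *
s,c=wcap('w1.png'); print(s['tcp_pos'],s['eef_rot'],s['joints'],s['time_s'],s['gripper_width'])
import pickle;pickle.dump(c,open('w1.pkl','wb')); print(c['mount'])
for x,y in [(.5175,-.3415)]: print(proj(c,[[x,y,.094],[x,y,.064],[x,y,.05]]))
E
```

```text
[ 0.51584435 -0.34210458  0.22075185] [1.79996360e+02 7.53012784e-03 1.16603109e+02] [-1.54989552e+01  1.62716281e+01 -8.80943639e+00  3.47425432e-03
 -6.49111861e+01 -1.37899408e+02] 1.6 0.05251655538471331
[[ 2.98605868e-04 -9.58354088e-01 -2.85582479e-01  7.78929734e-02]
 [ 9.99999955e-01  2.94849869e-04  5.61493738e-05 -8.97297895e-05]
 [ 3.03929745e-05 -2.85582482e-01  9.58354133e-01 -1.39075765e-01]
 [ 0.00000000e+00  0.00000000e+00  0.00000000e+00  1.00000000e+00]]
[[320.16118901 194.6920615 ]
 [319.96175874 185.79793328]
 [319.88096422 182.19591732]]
```

View pics/w1.png

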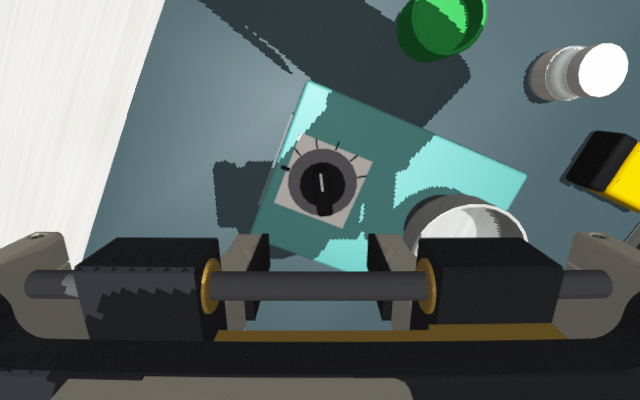

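The wrist view shows the dial disc near (322,183), with the mark at (322,182) and the bar running down to (326,213), nearly along tool x. The thick tick is at (285,168).

```bash
python3 - <<'E'
from h import *; import pickle
c=pickle.load(open('w1.pkl','rb'))
im=cv2.resize(c['img'][130:235,265:380],None,fx=5,fy=5,interpolation=cv2.INTER_CUBIC)[:,:,::-1]
cv2.imwrite('pics/w1c.png',cv2.convertScaleAbs(im,alpha=1.8,beta=20))
p=lambda u,v,z:ray2plane(c,(u,v),z)[:2]
e=p(525,175,.05)-p(307,82,.05); print('feeder yaw',np.degrees(np.arctan2(e[1],e[0])),np.linalg.norm(e), p(307,82,.05))
E
```

```text
feeder yaw 4.828848903357069 0.23343976274596226 [ 0.46463449 -0.26258007]
```

View pics/w1c.png

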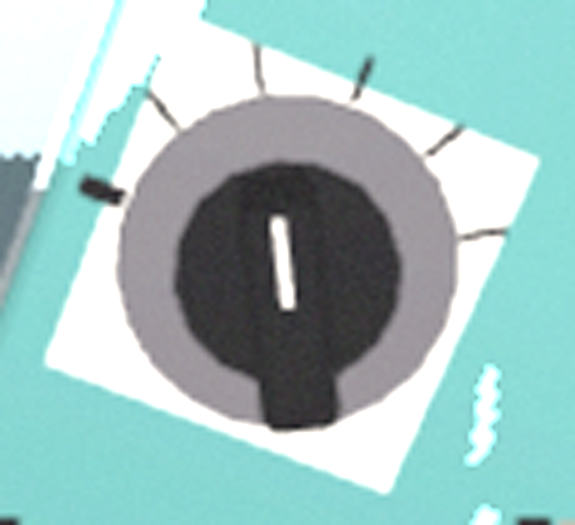

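```bash
python3 - <<'E'
from h import *; import pickle
c=pickle.load(open('w1.pkl','rb'))
p=lambda u,v,z:ray2plane(c,(u/5+265-.4,v/5+130-.4),z)[:2]
print('disc',p(288,270,.06),'ring',p(287,262,.052),'tick',p(101,190,.05))
e=p(289,308,.094)-p(278,218,.094); print('bar yaw',np.degrees(np.arctan2(e[1],e[0])),np.linalg.norm(e))
t=p(287,262,.052)-p(101,190,.052);print('tick yaw',np.degrees(np.arctan2(t[1],t[0])))
print(p(303,415,.094))
E
```

```text
disc [ 0.51893745 -0.33951607] ring [ 0.51904218 -0.33994028] tick [ 0.48013336 -0.34373287]
bar yaw -56.45393118619929 0.015916053079437244
tick yaw 4.896209951055431
[ 0.52880197 -0.35412799]
```

Emit:
arm_command(
  travel=[
    [0.006, 0.003, -0.1],
    [0.006, 0.003, -0.2],
    [0.006, 0.003, -0.262],
    [0.006, 0.003, -0.262],
    [0.006, 0.003, -0.262],
    [0.006, 0.003, -0.262],
  ],
  delta_rot=[
    [0, 0, 0.078],
    [0, 0, 0.078],
    [0, 0, 0.078],
    [0, 0, 0.078],
    [0, 0, 0.078],
    [0, 0, 0.078],
  ],
)

```text
time_s: 2.4
tcp_pos: [0.5208, -0.3402, 0.0915]
eef_rot: [179.9, 0.1, 123.7]
contact_force: [-0.2, -0.3, -0.5]
gripper_width: 0.0527
gripper_force: 0.0
```

Emit:
arm_command(
  travel=[
    [0, 0, 0],
    [0, 0, 0],
    [0, 0, 0],
    [0, 0, 0],
    [0, 0, 0],
    [0, 0, 0],
  ],
  delta_rot=[
    [0, 0, 0],
    [0, 0, 0],
    [0, 0, 0],
    [0, 0, 0],
    [0, 0, 0],
    [0, 0, 0],
  ],
  grip=0,
  newtons=15,
)

```text
time_s: 3.15
tcp_pos: [0.5192, -0.34, 0.0896]
eef_rot: [-179.9, -0.0, 123.7]
contact_force: [-3.7, -4.1, 1.9]
gripper_width: 0.014
gripper_force: 15.0
```

Emit:
arm_command(
  travel=[
    [0, 0, 0],
    [0, 0, 0],
    [0, 0, 0],
    [0, 0, 0],
    [0, 0, 0],
    [0, 0, 0],
    [0, 0, 0],
    [0, 0, 0],
    [0, 0, 0],
    [0, 0, 0],
    [0, 0, 0],
    [0, 0, 0],
  ],
  delta_rot=[
    [0, 0, 0.08],
    [0, 0, 0.16],
    [0, 0, 0.24],
    [0, 0, 0.32],
    [0, 0, 0.4],
    [0, 0, 0.48],
    [0, 0, 0.56],
    [0, 0, 0.63],
    [0, 0, 0.68],
    [0, 0, 0.7],
    [0, 0, 0.7],
    [0, 0, 0.7],
  ],
)

```text
time_s: 4.65
tcp_pos: [0.5187, -0.3408, 0.0896]
eef_rot: [-180.0, -0.1, -173.4]
contact_force: [-4.5, -7.3, 1.5]
gripper_width: 0.0143
gripper_force: 15.4
```

```bash
python3 -c "
from h import *
s=r.get_state();print(s['moment'],s['eef_rot'],s['contact_force'],s['joints'])"
```

```text
[-2.99614034  1.77209682 -0.43107901] [-1.79961557e+02 -9.73598208e-02 -1.73351605e+02] [-4.52833725 -7.30164431  1.45628839] [-15.2589107   23.41515759 -17.31242762   0.09489152 -49.34843956
 -68.15452751]
```

Emit:
arm_command(
  travel=[
    [0, 0, 0],
    [0, 0, 0],
    [0, 0, 0],
    [0, 0, 0],
  ],
  delta_rot=[
    [0, 0, 0.69],
    [0, 0, 0.69],
    [0, 0, 0.69],
    [0, 0, 0.69],
  ],
  grip=0.6,
)

```text
time_s: 5.15
tcp_pos: [0.5202, -0.3394, 0.0895]
eef_rot: [-180.0, 0.0, -130.0]
contact_force: [-0.2, 0.2, 1.3]
gripper_width: 0.0483
gripper_force: 0.0
```

That delta_rot was relative to the new call, so the tool turned too far. It only pushed against the off stop while opening, and the force is near zero. I'll lift straight up and check the dial.

Emit:
arm_command(
  travel=[
    [0, 0, 0.1],
    [0, 0, 0.2],
    [0, 0, 0.26],
    [0, 0, 0.26],
    [0, 0, 0.26],
    [0, 0, 0.26],
    [0, 0, 0.26],
    [0, 0, 0.26],
  ],
  delta_rot=[
    [0, 0, 0],
    [0, 0, 0],
    [0, 0, 0],
    [0, 0, -0.1],
    [0, 0, -0.2],
    [0, 0, -0.3],
    [0, 0, -0.4],
    [0, 0, -0.48],
  ],
  grip=1,
)

```text
time_s: 6.15
tcp_pos: [0.5202, -0.3393, 0.2194]
eef_rot: [180.0, 0.0, -173.8]
contact_force: [0.3, -0.5, 0.5]
gripper_width: 0.0878
gripper_force: 0.0
```

```bash
python3 - <<'E'
from h import *; import pickle
s,c=wcap(); print(s['tcp_pos'],s['eef_rot'],s['joints'])
pickle.dump(c,open('w2.pkl','wb'))
u,v=proj(c,[.5187,-.3405,.07])[0]; u,v=int(u)-57,int(v)-52; v=max(v,0);print(u,v)
im=cv2.resize(c['img'][v:v+105,u:u+115],None,fx=5,fy=5,interpolation=cv2.INTER_CUBIC)[:,:,::-1]
cv2.imwrite('pics/w2c.png',cv2.convertScaleAbs(im,alpha=1.5,beta=15))
E
```

```text
[ 0.52015789 -0.33928968  0.21943226] [ 1.79980065e+02  4.00757750e-02 -1.73778410e+02] [-1.51464928e+01  1.65085796e+01 -8.64019315e+00 -3.66484509e-02
 -6.48211742e+01 -6.86163275e+01]
259 133
```

View pics/w2c.png

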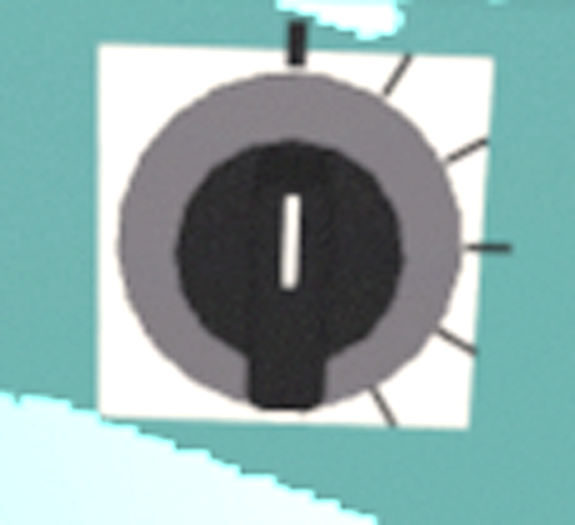

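The dial's white mark at (291,240) lines up with the thick tick at (297,42), so it's at off. Now to hover over the bare-metal medium cup.

Emit:
arm_command(
  travel=[
    [-0.175, 0.44, -0.04],
    [-0.175, 0.44, -0.04],
    [-0.175, 0.44, -0.04],
    [-0.175, 0.44, -0.04],
    [-0.175, 0.44, -0.04],
    [-0.175, 0.44, -0.04],
    [-0.175, 0.44, -0.04],
  ],
  delta_rot=[
    [0, 0, -0.07],
    [0, 0, -0.07],
    [0, 0, -0.07],
    [0, 0, -0.07],
    [0, 0, -0.07],
    [0, 0, -0.07],
    [0, 0, -0.07],
  ],
)

```text
time_s: 7.08
tcp_pos: [0.4328, -0.1202, 0.1996]
eef_rot: [180.0, 0.0, -179.8]
contact_force: [-0.4, -0.4, -0.7]
gripper_width: 0.0874
gripper_force: 0.0
```

```bash
python3 - <<'E'
from fit import *
s,c=wcap('w3.png'); print(s['tcp_pos'],s['eef_rot'],s['joints'])
p=proj(c,[.4325,-.1194,.056])[0]; print(p, 'M',fit(c,p,'M'))
im=c['img'][:,:,::-1].copy(); q=fit(c,p,'M')
cv2.polylines(im,[np.round(proj(c,ring(*q,.056,.033))*8).astype(np.int32)],True,(255,0,255),1,shift=3)
cv2.imwrite('pics/w3.png',im)
E
```

```text
[ 0.43280229 -0.12018225  0.19957386] [ 1.79999258e+02  5.97726406e-03 -1.79845889e+02] [ 9.75852912e+00  1.00188918e+00 -3.04204101e+01  3.11572356e-04
 -5.85716835e+01 -9.96045808e+01]
[318.33092611 188.69244839] M [ 0.43390236 -0.11767611]
```

View pics/w3.png

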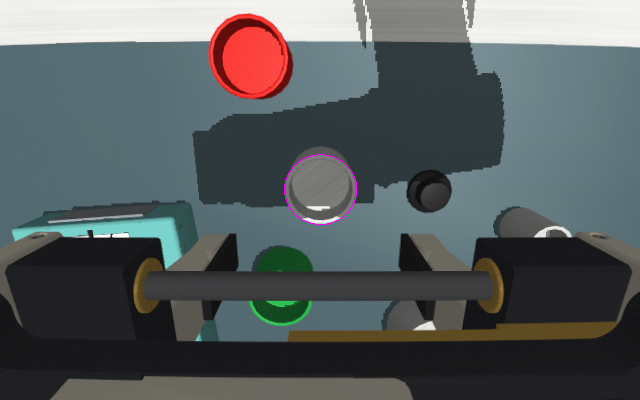

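The wrist view shows the medium cup at (320,189), ringed in magenta. Green (282,285), red (249,56) and the plug (429,191) are all clear of the fingers. Descending to grip it.

Emit:
arm_command(
  travel=[
    [0, 0.003, -0.1],
    [0, 0.003, -0.2],
    [0, 0.003, -0.26],
    [0, 0.003, -0.295],
    [0, 0.003, -0.295],
    [0, 0.003, -0.295],
  ],
  delta_rot=[
    [0, 0, 0],
    [0, 0, 0],
    [0, 0, 0],
    [0, 0, 0],
    [0, 0, 0],
    [0, 0, 0],
  ],
)

```text
time_s: 7.88
tcp_pos: [0.4328, -0.1185, 0.0525]
eef_rot: [-180.0, 0.0, -179.9]
contact_force: [0.5, 0.7, 0.8]
gripper_width: 0.0879
gripper_force: 0.0
```

Emit:
arm_command(
  travel=[
    [0, 0, 0],
    [0, 0, 0],
    [0, 0, 0],
    [0, 0, 0],
    [0, 0, 0],
    [0, 0, 0],
  ],
  delta_rot=[
    [0, 0, 0],
    [0, 0, 0],
    [0, 0, 0],
    [0, 0, 0],
    [0, 0, 0],
    [0, 0, 0],
  ],
  grip=0,
  newtons=25,
)

```text
time_s: 8.62
tcp_pos: [0.4327, -0.1181, 0.0526]
eef_rot: [-180.0, 0.0, -179.8]
contact_force: [-1.6, -0.4, 6.2]
gripper_width: 0.0662
gripper_force: 25.0
```

Emit:
arm_command(
  travel=[
    [0, 0, 0.05],
    [0, 0, 0.12],
    [0, 0, 0.2],
    [0, 0, 0.28],
    [0, 0, 0.28],
    [0, 0, 0.28],
  ],
  delta_rot=[
    [0, 0, 0],
    [0, 0, 0],
    [0, 0, 0],
    [0, 0, 0],
    [0, 0, 0],
    [0, 0, 0],
  ],
)

```text
time_s: 9.38
tcp_pos: [0.4313, -0.1179, 0.191]
eef_rot: [180.0, -0.1, -179.8]
contact_force: [0.5, 0.6, -3.8]
gripper_width: 0.0662
gripper_force: 25.0
```

```bash
python3 - <<'E'
from fit import *
s,c=wcap(); T=s['tcp_pos'];print(T,s['eef_rot'],s['gripper_width'],s['gripper_force'])
import itertools
for dz in (.0,.002,-.002):
    z=T[2]-.052+dz; p=proj(c,[T[0],T[1],z+.056])[0]; print('M held',dz,p,fit(c,p,'M',z)-T[:2])
E
```

```text
[ 0.43131228 -0.117915    0.19099075] [ 1.79964036e+02 -8.62964296e-02 -1.79844091e+02] 0.06621906060433368 24.999437257647514
M held 0.0 [317.06963225 271.86373834] [0.00064696 0.00044052]
M held 0.002 [317.06160041 274.04761702] [-7.52152797e-05  5.24390880e-04]
M held -0.002 [317.07746763 269.73378816] [0.00163715 0.00076508]
```

Emit:
arm_command(
  travel=[
    [0.09, 0.065, 0],
    [0.18, 0.13, 0],
    [0.28, 0.2, 0],
    [0.378, 0.261, 0],
    [0.378, 0.261, 0],
    [0.378, 0.261, 0],
    [0.378, 0.261, -0.03],
    [0.378, 0.261, -0.06],
    [0.378, 0.261, -0.09],
    [0.378, 0.261, -0.09],
    [0.378, 0.261, -0.09],
  ],
  delta_rot=[
    [0, 0, 0],
    [0, 0, 0],
    [0, 0, 0],
    [0, 0, 0],
    [0, 0, 0],
    [0, 0, 0],
    [0, 0, 0],
    [0, 0, 0],
    [0, 0, 0],
    [0, 0, 0],
    [0, 0, 0],
  ],
)

```text
time_s: 10.8
tcp_pos: [0.6216, 0.0124, 0.1473]
eef_rot: [-180.0, 0.0, -179.8]
contact_force: [0.0, -0.4, -2.6]
gripper_width: 0.0665
gripper_force: 25.0
```

```bash
python3 - <<'E'
from fit import *
s=r.get_state(); print(s['tcp_pos'],s['contact_force'])
d=cap('scene'); T=s['tcp_pos']
im=d['img'][:,:,::-1].copy()
for P in (ring(.6203,.0127,.054,.046),ring(T[0],T[1],T[2]-.0525,.033)):
    cv2.polylines(im,[np.round(proj(d,P)*8).astype(np.int32)],True,(255,0,255),1,shift=3)
u,v=proj(d,[.62,.012,.1])[0].astype(int)
cv2.imwrite('pics/s4.png',cv2.resize(im[v-60:v+80,u-80:u+80],None,fx=4,fy=4,interpolation=cv2.INTER_CUBIC))
E
```

```text
[0.62158808 0.01235985 0.14732076] [ 0.03672741 -0.3847709  -2.58493409]
```

View pics/s4.png

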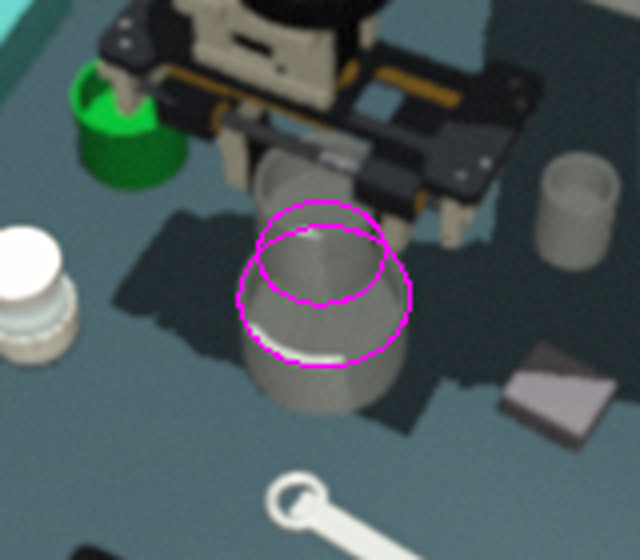

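The scene view shows the medium cup held above the large cup, with both overlay rings matching and roughly concentric. Lowering it.

Emit:
arm_command(
  travel=[
    [-0.001, 0, -0.03],
    [-0.001, 0, -0.06],
    [-0.001, 0, -0.09],
    [-0.001, 0, -0.11],
    [-0.001, 0, -0.125],
    [-0.001, 0, -0.135],
    [-0.001, 0, -0.135],
    [-0.001, 0, -0.135],
  ],
  delta_rot=[
    [0, 0, 0],
    [0, 0, 0],
    [0, 0, 0],
    [0, 0, 0],
    [0, 0, 0],
    [0, 0, 0],
    [0, 0, 0],
    [0, 0, 0],
  ],
)

```text
time_s: 11.85
tcp_pos: [0.6209, 0.0125, 0.0799]
eef_rot: [180.0, 0.0, -179.8]
contact_force: [-0.2, 0.8, -3.7]
gripper_width: 0.0665
gripper_force: 25.0
```

Emit:
arm_command(
  travel=[
    [0, 0, -0.003],
    [0, 0, -0.005],
    [0, 0, -0.005],
  ],
  delta_rot=[
    [0, 0, 0],
    [0, 0, 0],
    [0, 0, 0],
  ],
)

```text
time_s: 12.22
tcp_pos: [0.6218, 0.0125, 0.0786]
eef_rot: [180.0, 0.1, -179.8]
contact_force: [-1.3, 0.1, 5.3]
gripper_width: 0.0665
gripper_force: 25.0
```

Emit:
arm_command(
  travel=[
    [0, 0, 0],
    [0, 0, 0],
    [0, 0, 0],
    [0, 0, 0],
    [0, 0, 0.06],
    [0, 0, 0.14],
    [0, 0, 0.22],
    [0, 0, 0.26],
    [0, 0, 0.26],
    [0, 0, 0.26],
  ],
  delta_rot=[
    [0, 0, 0],
    [0, 0, 0],
    [0, 0, 0],
    [0, 0, 0],
    [0, 0, 0],
    [0, 0, 0],
    [0, 0, 0],
    [0, 0, 0],
    [0, 0, 0],
    [0, 0, 0],
  ],
  grip=1,
)

```text
time_s: 13.48
tcp_pos: [0.6203, 0.0124, 0.2061]
eef_rot: [180.0, -0.1, -179.8]
contact_force: [0.0, 0.3, -0.2]
gripper_width: 0.0877
gripper_force: 0.0
```

```bash
python3 - <<'E'
from fit import *
s,c=wcap(); T=s['tcp_pos'];print(T,s['eef_rot'],s['gripper_width'])
p=proj(c,[.621,.0125,.082])[0]; m=fit(c,p,'M',.026); l=fit(c,proj(c,[.621,.0125,.054])[0],'L')
print(p,'M',m,'L',l)
im=c['img'][:,:,::-1].copy()
for P in (ring(*m,.082,.033),ring(*l,.054,.046)):
    cv2.polylines(im,[np.round(proj(c,P)*8).astype(np.int32)],True,(255,0,255),1,shift=3)
u,v=p.astype(int);v0=max(v-100,0)
cv2.imwrite('pics/w5.png',cv2.resize(im[v0:v0+200,u-130:u+130],None,fx=3,fy=3,interpolation=cv2.INTER_CUBIC))
E
```

```text
[0.62025687 0.01235971 0.20612073] [ 1.79998547e+02 -7.03764064e-02 -1.79831083e+02] 0.0877061541725815
[317.60180797 196.07635504] M [0.6233132 0.0130117] L [0.62147685 0.01210918]
```

View pics/w5.png

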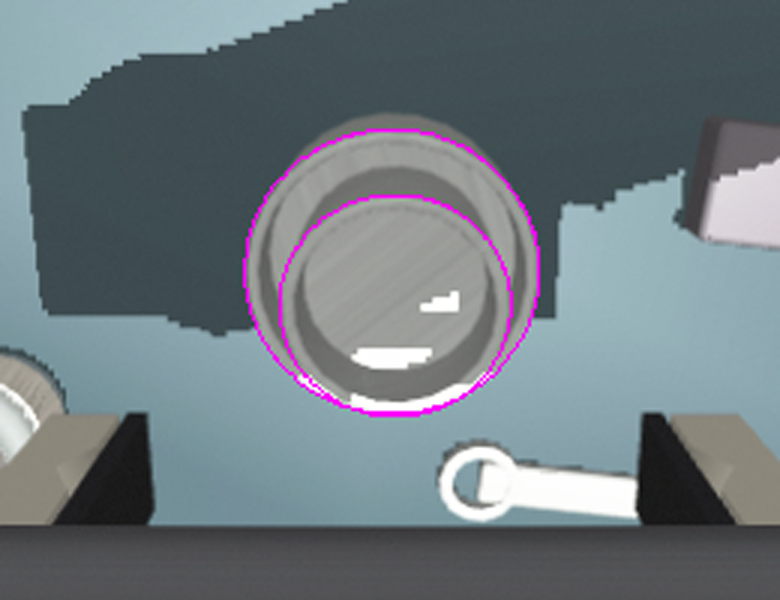

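The medium cup is seated in the large one, both rims concentric near (395,300) in the crop. Next, the small cup.

Emit:
arm_command(
  travel=[
    [-0.1, 0.07, 0],
    [-0.2, 0.14, 0],
    [-0.264, 0.194, -0.01],
    [-0.264, 0.194, -0.01],
    [-0.264, 0.194, -0.01],
    [-0.264, 0.194, -0.01],
  ],
  delta_rot=[
    [0, 0, 0],
    [0, 0, 0],
    [0, 0, 0],
    [0, 0, 0],
    [0, 0, 0],
    [0, 0, 0],
  ],
)

```text
time_s: 14.28
tcp_pos: [0.4894, 0.1089, 0.2016]
eef_rot: [-180.0, -0.0, -179.9]
contact_force: [0.4, 0.5, -0.1]
gripper_width: 0.0878
gripper_force: 0.0
```

```bash
python3 - <<'E'
from fit import *
s,c=wcap(); T=s['tcp_pos'];print(T,s['eef_rot'])
print(fit(c,proj(c,[.4885,.109,.056])[0],'S'))
E
```

```text
[0.48938356 0.10894621 0.20163224] [-1.79968660e+02 -3.49299149e-02 -1.79870543e+02]
[0.48971777 0.10828545]
```

Agreed to within 1 mm. Gripping the small cup with the TCP at z = 0.052.

Emit:
arm_command(
  travel=[
    [0, 0, -0.1],
    [0, 0, -0.2],
    [0, 0, -0.27],
    [0, 0, -0.299],
    [0, 0, -0.299],
    [0, 0, -0.299],
  ],
  delta_rot=[
    [0, 0, 0],
    [0, 0, 0],
    [0, 0, 0],
    [0, 0, 0],
    [0, 0, 0],
    [0, 0, 0],
  ],
)

```text
time_s: 15.08
tcp_pos: [0.4899, 0.1098, 0.0538]
eef_rot: [179.9, 0.1, -179.8]
contact_force: [0.6, 0.5, -0.6]
gripper_width: 0.0876
gripper_force: 0.0
```

Emit:
arm_command(
  travel=[
    [0, 0, 0],
    [0, 0, 0],
    [0, 0, 0],
    [0, 0, 0],
    [0, 0, 0],
    [0, 0, 0],
    [0, 0, 0],
  ],
  delta_rot=[
    [0, 0, 0],
    [0, 0, 0],
    [0, 0, 0],
    [0, 0, 0],
    [0, 0, 0],
    [0, 0, 0],
    [0, 0, 0],
  ],
  grip=0,
  newtons=20,
)

```text
time_s: 15.95
tcp_pos: [0.4887, 0.1092, 0.0526]
eef_rot: [-180.0, -0.0, -179.8]
contact_force: [-0.3, -2.4, 3.5]
gripper_width: 0.0433
gripper_force: 20.0
```

Emit:
arm_command(
  travel=[
    [0, 0, 0.05],
    [0, 0, 0.12],
    [0, 0, 0.2],
    [0, 0, 0.29],
    [0, 0, 0.32],
    [0, 0, 0.32],
    [0, 0, 0.32],
  ],
  delta_rot=[
    [0, 0, 0],
    [0, 0, 0],
    [0, 0, 0],
    [0, 0, 0],
    [0, 0, 0],
    [0, 0, 0],
    [0, 0, 0],
  ],
)

```text
time_s: 16.82
tcp_pos: [0.4879, 0.1091, 0.2109]
eef_rot: [-180.0, -0.1, -179.8]
contact_force: [-0.5, 0.4, -1.8]
gripper_width: 0.0429
gripper_force: 20.0
```

```bash
python3 - <<'E'
from fit import *
s,c=wcap(); T=s['tcp_pos'];print(T,s['eef_rot'],s['gripper_width'])
z=T[2]-.052; print(fit(c,proj(c,[T[0],T[1],z+.056])[0],'S',z)-T[:2])
E
```

```text
[0.48791034 0.10911072 0.21085266] [-1.79950982e+02 -1.39295050e-01 -1.79835943e+02] 0.04288099820279599
[0.0005336 0.0004452]
```

Emit:
arm_command(
  travel=[
    [0.09, -0.065, 0],
    [0.18, -0.13, 0],
    [0.268, -0.193, 0],
    [0.268, -0.193, 0],
    [0.268, -0.193, 0],
    [0.268, -0.193, -0.05],
    [0.268, -0.193, -0.1],
    [0.268, -0.193, -0.1],
    [0.268, -0.193, -0.1],
  ],
  delta_rot=[
    [0, 0, 0],
    [0, 0, 0],
    [0, 0, 0],
    [0, 0, 0],
    [0, 0, 0],
    [0, 0, 0],
    [0, 0, 0],
    [0, 0, 0],
    [0, 0, 0],
  ],
)

```text
time_s: 18.0
tcp_pos: [0.623, 0.0135, 0.1636]
eef_rot: [-180.0, 0.1, -179.8]
contact_force: [0.2, 0.2, -1.9]
gripper_width: 0.043
gripper_force: 20.0
```

Emit:
arm_command(
  travel=[
    [0, 0, -0.03],
    [0, 0, -0.06],
    [0, 0, -0.085],
    [0, 0, -0.1],
    [0, 0, -0.104],
    [0, 0, -0.104],
    [0, 0, -0.104],
  ],
  delta_rot=[
    [0, 0, 0],
    [0, 0, 0],
    [0, 0, 0],
    [0, 0, 0],
    [0, 0, 0],
    [0, 0, 0],
    [0, 0, 0],
  ],
)

```text
time_s: 18.88
tcp_pos: [0.6231, 0.013, 0.111]
eef_rot: [180.0, 0.0, -179.8]
contact_force: [1.3, -0.1, -1.2]
gripper_width: 0.043
gripper_force: 20.0
```

Still hanging free (-1.2 N). I'll go down the last few millimetres.

Emit:
arm_command(
  travel=[
    [0, 0, -0.004],
    [0, 0, -0.007],
    [0, 0, -0.009],
    [0, 0, -0.009],
    [0, 0, -0.009],
  ],
  delta_rot=[
    [0, 0, 0],
    [0, 0, 0],
    [0, 0, 0],
    [0, 0, 0],
    [0, 0, 0],
  ],
)

```text
time_s: 19.5
tcp_pos: [0.6229, 0.0129, 0.1067]
eef_rot: [180.0, 0.0, -179.8]
contact_force: [-2.0, 0.4, 5.2]
gripper_width: 0.043
gripper_force: 20.0
```

Emit:
arm_command(
  travel=[
    [0, 0, 0],
    [0, 0, 0],
    [0, 0, 0],
    [0, 0, 0],
    [0, 0, 0.06],
    [0, 0, 0.14],
    [0, 0, 0.2],
    [0, 0, 0.24],
    [0, 0, 0.24],
    [0, 0, 0.24],
    [0, 0, 0.24],
  ],
  delta_rot=[
    [0, 0, 0],
    [0, 0, 0],
    [0, 0, 0],
    [0, 0, 0],
    [0, 0, 0],
    [0, 0, 0],
    [0, 0, 0],
    [0, 0, 0],
    [0, 0, 0],
    [0, 0, 0],
    [0, 0, 0],
  ],
  grip=0.7,
)

```text
time_s: 20.88
tcp_pos: [0.6223, 0.0128, 0.2248]
eef_rot: [-180.0, -0.1, -179.8]
contact_force: [-0.2, -0.1, 0.4]
gripper_width: 0.0612
gripper_force: 0.0
```

```bash
python3 - <<'E'
from fit import *
s,c=wcap(); print(s['tcp_pos'],s['contact_force'])
im=c['img'][:,:,::-1].copy()
for k,z in (('S',.054),('M',.026),('L',0)):
    q=fit(c,proj(c,[.6225,.0128,z+H[k][0]])[0],k,z); print(k,q)
    cv2.polylines(im,[np.round(proj(c,ring(*q,z+H[k][0],H[k][1]))*8).astype(np.int32)],True,(255,0,255),1,shift=3)
u,v=proj(c,[.6225,.0128,.09])[0].astype(int);v0=max(v-100,0)
cv2.imwrite('pics/w6.png',cv2.resize(im[v0:v0+200,u-130:u+130],None,fx=3,fy=3,interpolation=cv2.INTER_CUBIC))
E
```

```text
[0.62229546 0.01282122 0.22484516] [-0.21293903 -0.09525723  0.37178386]
S [0.62745744 0.01260413]
M [0.62397535 0.01290712]
L [0.62184657 0.01214013]
```

View pics/w6.png

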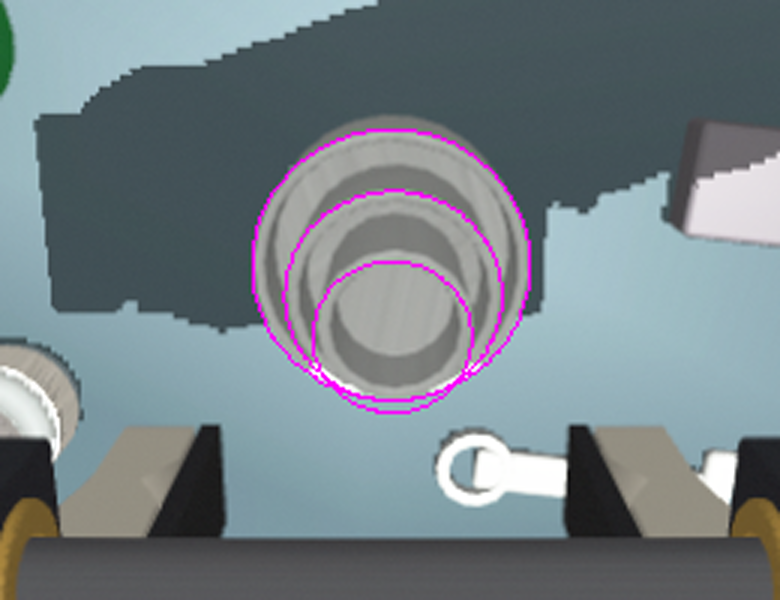

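All three cups are nested and concentric, with the small rim at about (393,320). Its fitted ring sits a few pixels low because a highlight pulled it off. The gripper is clear, so I'm handing in.

```bash
python3 -c "
from h import *
print(close_job())"
```

```text
the job is handed in; nothing more can be done
None
```

The feed dial is at its off stop, the three cups are nested in size order in the large cup on the bench, and the job is handed in at about 21 s; no verdict was returned.

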